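Index the plate turntable to its next stop

ROBOT

A 6-joint arm with a two-finger parallel gripper is mounted at the origin on the work surface. World frame = base frame: x ahead of the robot, y to its left, z up, the work surface at z = 0. Lengths are in m, angles in rad, forces in N, time in s.
With the tool pointing down it reaches from about 0.35 to 0.725 m from the base axis. Payload 4.3 kg.
Tool frame: the origin (TCP) lies midway between the tips of the shut fingers; the grasp point (between the pads) lies 19 mm behind it; z points along the fingers, y is the line along which they close (so a half turn about z gives the same grasp; the last joint's range is limited). The gripper opens to 85 mm and grips with 20 to 120 N. Pads are 22 mm wide; open, the fingers measure 114 mm over their backs; the gripper's body (76 mm by 85 mm) begins 54 mm behind the grasp point. The pads swing forward as they close: fully open they stand 13 mm farther back than shut.
Start: joints at [1.134, 0.377, 0.081, 1.274, 0, 1.46], TCP at [0.185, 0.545, 0.205] pointing down, gripper open.
Joint ranges: [-2.72, 2.72], [-0.84, 1.66], [-1.02, 1.22], [-1.77, 2.12], [-1.37, 1.28], [-3.14, 3.14]. Speed limits (rad/s): [2.57, 2.57, 3.14, 3.14, 3.14, 3.14].

INTERFACE

Orientations are given as a unit quaternion [w, x, y, z].
In Python, from workcell import env gives the robot as it stands.
- The arm moves only by the shell command python3 -m crank 'ROWS' [FORCE]. ROWS is a JSON object of lists of equal length, an entry for each row: "angular": the turn, a rotation vector about the tool's x, y, z in degrees, a list of three; "travel": the shift along the tool's x, y, z in m, a list of three; "hand": the opening, from 0 (shut) to 1 (fully open). A call has 1 to 20 rows; each row is the pose to reach, as a shift and turn from the pose commanded when the call began, along the tool's axes at that moment; what a row does not reach only later rows make up. A row lasts 1/12 s, in which the tool goes at most 41.7 mm and 7.16 degrees, less where a joint would pass 70% of its speed; a pose out of reach is approached as far as the arm can. A call with a gripper value outside its range is refused whole. The fingers move at their own pace and stop on an object; FORCE is the grip in N (left out, the last holds). Time passes only in rows, so rows that repeat a pose let the fingers close. It gives the time, the measured TCP pose, the force, the opening and the grip force at its end, in the units of the state.
- env.get_obs(): the state, without advancing time (a new reading comes with each control period).
- env.capture(name): name is "scene" or "top"; returns a dict with "pixels" (480x640x3 uint8, red, green, blue), "z_map" (480x640 float32, m along the optical axis (not along the pixel's ray), 0 where there is no reading), "vertical_fov" (degrees; the focal length in pixels is half the picture's height over the tangent of half this angle, whatever the lens; pixels are square), "cx", "cy" (the principal point, pixels), "T" (4x4, takes a point from camera to world coordinates). Camera axes: x right, y up, looking along -z (the intrinsics and any distortion apply to the point x, -y, -z); pixel columns grow to the right and rows downward; lengths in m; the calibration is good to about 2 mm. A picture is of the moment at which its call begins.
- env.finish_job(): hands the job in; it is judged then, once.
The state is a dict: "time_s": time; "joints": joint angles; "qd": joint speeds; "joint_efforts": joint torques, N m; "eef_pos": TCP position; "eef_rot": TCP orientation; "wrist_force": force on the tool from outside, world axes, zero at the start; "wrist_torque": the same for the moment, N m; "width": finger opening in m; "gripper_force": force on a finger pad.
Only numpy, scipy, OpenCV 4.12 (cv2) and the standard library are available. Lean on these libraries where they do the work, as an engineer would, in place of code of your own. Each camera call takes 0.05 s, during which the arm holds its last target. There are 200 camera calls.

TASK

The inked plate has to be wiped from its next side: move the plate turntable one index stop on, anticlockwise seen from above. Pull the sprung index knob up, swing the turntable round by it, and find the next stop's hole by feel so that the pin drops fully home there and locks the table. Go gently so that the pin is never forced sideways or jammed, keep off the inked plate, leave the things standing round it where they are, and let go.

Things in the scene. Friction and masses are not known exactly. Their poses are not given: they have to be found in the camera images.
- knob_mid (a point): centre of the black index knob, an upright cylinder 24 mm across, 22 mm tall, on the turntable's ear on the robot's side, 125 mm from the axis; 89 mm above the bench with the pin home. It only slides up and down and goes round with the turntable. Below it: a sleeve 16 mm across and 20 mm tall (its lowest 6 mm a 22 mm collar), on the ear (40 mm wide, top 58 mm above the bench).
- plunger (a joint): lift of knob and pin in m: 0 fully down (home in a hole), about 0.0086 with the pin's tip resting on the plain face of the index track, 0.013 at its upper stop. A spring drives it down with 4.5 N when home, 7 N at 0.0086, 8 N at the upper stop; it does not latch up.
- pin: steel index pin below the knob, 8 mm across, flat end with a 1.5 mm rounded edge; origin at its tip's centre, 31 mm above the bench when home. The holes are square-edged, 9.6 mm wide, 12 mm deep; the pin goes 9 mm in, caught only within about 2 mm of a hole's centre. Over 35 N on it is forcing; a sweep at 20 mm/s that stops when the push rises by 10 N stays well below.
- axis (a point): the turntable's vertical axis at its top face, 58 mm above the bench. The top is an aluminium disc 210 mm across with one ear that reaches 145 mm from the axis. It turns on a fixed round foot.
- turntable (a joint): angle in rad, 0 in the hole where it starts, growing anticlockwise seen from above. It stays where it is left. It turns with under 1 N at the knob while the pin is lifted and 4 to 6 N while the pin rides on the track (up to 10 N to start or over a seam). The next stop's hole lies anywhere from 0.40 to 0.65 rad; the one after it at 1.26; the one before the start at -0.84.
- stand: the fixed foot, 330 mm across, 28 mm high, origin on the axis at the bench. On it, under the ear, lies the index track: a steel ring 28 mm wide, mid radius 125 mm, its face 40 mm above the bench. Four dark steel stops with brass-bushed holes are clamped into it by hand, unevenly spaced and flush but for fine seams, so the pin can ride round between holes. Nothing on the foot is above 45 mm.
- plate: the inked copper plate clamped on the turntable, 140 x 110 x 2 mm, origin at the centre of its underside, top about 60 mm above the bench; the two toe clamps on its long edges reach 70 mm. Its wet face must not be touched.
- tin_mid (a point): centre of a loose ink tin, 84 mm across, 55 mm tall: leave it standing
- brayer_mid (a point): middle of a loose brayer (ink roller), about 170 mm long, 104 mm wide, 38 mm high: leave it lying
- bottle_mid (a point): centre of a loose solvent bottle, 52 mm across, 120 mm tall: leave it standing

How it is judged:
By the outcome, as a careful person would: the job done as asked, in the order asked, and still so for the second after the job is handed in, with the robot touching nothing.
It also fails if it takes over 43 s, if anything falls off the work surface, if the arm or the gripper's body presses on something with over 40 N, if the wrist force passes 120 N, or if a joint passes its speed limit or range.

## Working session

There is one attempt and no reset: what is moved stays moved. The work goes in short steps, Python scripts to look and compute and a shell command to move; the robot and the scene stay as the last step left them, time stands still between calls to the robot, and variables do not carry over. Pictures are saved under pics/ and viewed, at most 10 in all, crops included, and the job is handed in when it is done.

```bash
ls; mkdir -p pics; cat > h.py <<'E'
import numpy as np,cv2
from workcell import env
def cap(n):
    d=env.capture(n); return d
def cloud(d):
    z=d["z_map"];h,w=z.shape;f=h/2/np.tan(np.radians(d["vertical_fov"])/2)
    u,v=np.meshgrid(np.arange(w),np.arange(h))
    P=np.stack([(u-d["cx"])/f*z,-(v-d["cy"])/f*z,-z,np.ones_like(z)],-1)
    return (P@np.array(d["T"]).T)[...,:3]
E
python3 - <<'E'
from h import *
for n in("scene","top"):
    d=cap(n);cv2.imwrite(f"pics/{n}0.png",d["pixels"][...,::-1]);np.savez(f"{n}0.npz",**d)
    print(n,{k:v for k,v in d.items() if k not in("pixels","z_map")})
print(env.get_obs())
E
```

```text
pics
scene {'vertical_fov': 51.02423502383377, 'cx': 310.748763347707, 'cy': 236.1675025350318, 'T': array([[-0.58176367, -0.45659959,  0.67310315,  1.28218986],
       [ 0.81315833, -0.30817776,  0.49376107,  0.56200868],
       [-0.01801568,  0.83459168,  0.55057439,  0.71163605],
       [ 0.        ,  0.        ,  0.        ,  1.        ]])}
top {'vertical_fov': 50.20157990107648, 'cx': 320.39437210568013, 'cy': 245.72877957500165, 'T': array([[ 0.00585735,  0.9919447 , -0.12653618,  0.38837464],
       [-0.9998305 ,  0.00801811,  0.0165737 ,  0.01889619],
       [ 0.01745478,  0.12641765,  0.99182353,  1.24060218],
       [ 0.        ,  0.        ,  0.        ,  1.        ]])}
{'time_s': 0.1, 'joints': array([1.13373453e+00, 3.78034007e-01, 7.98069652e-02, 1.27440882e+00,
       1.61422228e-05, 1.46048647e+00]), 'qd': array([-0.00220466, -0.0020602 ,  0.00213171, -0.00125722, -0.00120523,
       -0.00175536]), 'joint_efforts': array([ 1.20730139e-03, -4.64694178e+01,  2.70581585e+01,  1.20058985e-02,
       -1.14674790e-04,  5.53019007e-06]), 'eef_pos': array([0.18428762, 0.54401409, 0.20384762]), 'eef_rot': array([-2.56367714e-04,  1.62650079e-01,  9.86683387e-01, -8.83355148e-04]), 'wrist_force': array([ 0.29948148, -0.23622741,  0.46294476]), 'wrist_torque': array([ 0.05156446, -0.03169592,  0.00534547]), 'gripper_force': 0.0, 'width': 0.08549290968233265}
```

View pics/top0.png

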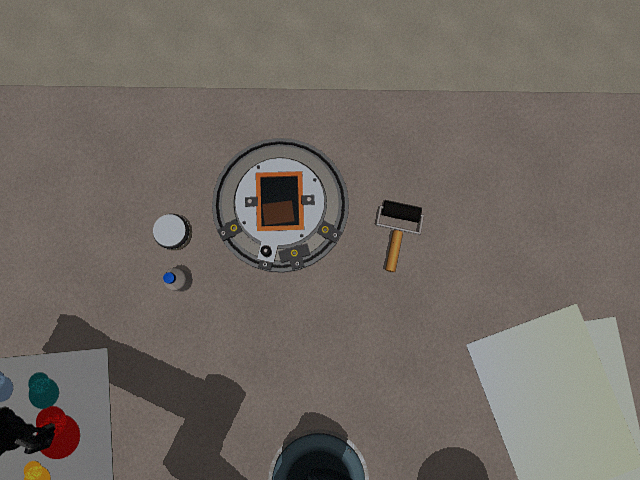

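View pics/scene0.png

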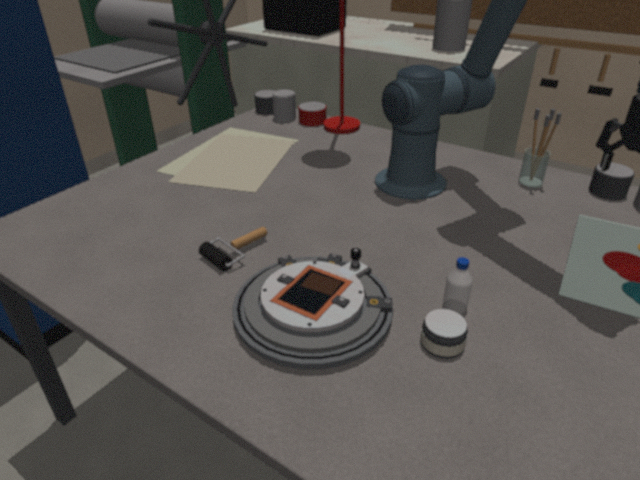

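The top view shows the knob at about (266,252), the disc centred near (280,201) and the next stop's brass bush at (294,253). The tin is at (170,231), the bottle at (174,279) and the brayer at (400,225). I'll get positions from these next.

```bash
python3 - <<'E'
from h import *
d=dict(np.load("top0.npz"));C=cloud(d);px=d["pixels"].astype(int)
sub=C[130:280,205:355].reshape(-1,3);rgb=px[130:280,205:355].reshape(-1,3)
print(np.histogram(sub[:,2],bins=np.arange(-.01,.13,.005)))
from scipy.optimize import least_squares
m=(abs(sub[:,2]-.058)<.005)
p=sub[m][:,:2]
# disc outline via min enclosing of non-ear; foot too
def circ(mask,r):
    mk=mask.astype(np.uint8)
    cs,_=cv2.findContours(mk,cv2.RETR_EXTERNAL,cv2.CHAIN_APPROX_NONE);c=max(cs,key=cv2.contourArea)[:,0]
    q=C[c[:,1],c[:,0],:2]
    s=least_squares(lambda t:np.hypot(*(q-t[:2]).T)-t[2],[q[:,0].mean(),q[:,1].mean(),r],loss="soft_l1",f_scale=.002)
    return s.x
print("disc",circ((C[...,2]>.05)&(np.arange(640)[None]>205)&(np.arange(640)[None]<355)&(np.arange(480)[:,None]<290),.105))
print("foot",circ((C[...,2]>.015)&(np.arange(640)[None]>205)&(np.arange(640)[None]<355)&(np.arange(480)[:,None]<290),.165))
for n,(u,v) in dict(knob=(266,252),next=(294,253),prev=(233,228),nn=(328,230),tin=(170,231),bot=(169,278),br=(400,225),brtip=(390,270)).items(): print(n,C[v,u].round(4))
k=sub[sub[:,2]>.09];print("knobtop",len(k),k.mean(0),k.min(0),k.max(0))
cv2.imwrite("pics/c1.png",cv2.resize(d["pixels"][215:285,205:355,::-1],None,fx=5,fy=5,interpolation=cv2.INTER_CUBIC))
E
```

```text
(array([ 149, 3855, 3917,  174,    4,   15,  366, 2467, 1016, 2173, 1793,
         79,  342, 3439, 2315,  200,   13,    0,    0,    2,    3,   45,
         40,    1,    0,    0,    0,    0]), array([-0.01 , -0.005,  0.   ,  0.005,  0.01 ,  0.015,  0.02 ,  0.025,
        0.03 ,  0.035,  0.04 ,  0.045,  0.05 ,  0.055,  0.06 ,  0.065,
        0.07 ,  0.075,  0.08 ,  0.085,  0.09 ,  0.095,  0.1  ,  0.105,
        0.11 ,  0.115,  0.12 ,  0.125,  0.13 ]))
disc [0.64386734 0.09637002 0.10420265]
foot [0.64498317 0.09596908 0.16317758]
knob [0.5188 0.1214 0.1001]
next [0.5252 0.0614 0.0278]
prev [0.5842 0.2078 0.0274]
nn [ 0.5787 -0.0189  0.0436]
tin [0.571  0.349  0.0575]
bot [0.4579 0.3296 0.1191]
br [ 5.997e-01 -1.975e-01 -5.000e-04]
brtip [ 0.4861 -0.167   0.0293]
knobtop 180 [0.45476178 0.07036074 0.67647618] [0.38837464 0.01889619 0.09124788] [0.53443535 0.13532971 1.24060218]
```

View pics/c1.png

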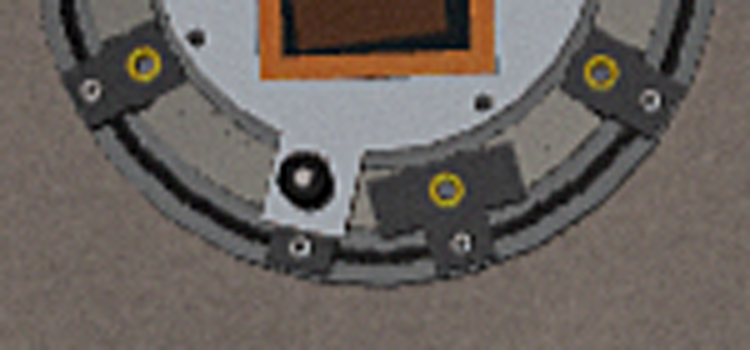

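The zoomed crop shows the knob at crop (306,178) and the next stop's bush at (446,190). The previous bush is at (145,64) and the one after next at (600,72).

```bash
cat >> h.py <<'E'
from scipy.spatial.transform import Rotation as R
def ray(d,u,v,z):
    f=240/np.tan(np.radians(d["vertical_fov"])/2);T=d["T"]
    w=T[:3,:3]@np.array([(u-d["cx"])/f,-(v-d["cy"])/f,-1]);o=T[:3,3]
    return o+w*(z-o[2])/w[2]
def rot(o): q=o["eef_rot"];return R.from_quat([*q[1:],q[0]])
def goal(pos,yaw,o=None):
    "shift (tool axes) and turn (deg rotvec) to bring TCP to pos, pointing down, tool y at yaw(deg)"
    o=o or env.get_obs();r=rot(o)
    y=np.radians(yaw);Y=np.array([np.cos(y),np.sin(y),0]);Z=np.array([0,0,-1.]);X=np.cross(Y,Z)
    t=R.from_matrix(np.c_[X,Y,Z])
    return r.inv().apply(np.array(pos)-o["eef_pos"]).round(4),np.degrees((r.inv()*t).as_rotvec()).round(2)
def brief(ax=None):
    o=env.get_obs();print("t",round(o["time_s"],2),"p",o["eef_pos"].round(4),"F",o["wrist_force"].round(1),"w",round(o["width"],4),"g",round(o["gripper_force"],1),"Yaw",np.degrees(np.arctan2(*rot(o).apply([0,1,0])[1::-1])).round(1))
    return o
E
python3 - <<'E'
from h import *
d=dict(np.load("top0.npz"));ax=np.array([.6445,.0962])
g=lambda x,y:(205+(x+.5)/5-.5,215+(y+.5)/5-.5)
P={}
for n,(x,y,z) in dict(knob=(306,179,.1),next=(446,190,.04),prev=(145,64,.04),nn=(600,72,.04)).items():
    P[n]=ray(d,*g(x,y),z)
C=cloud(d);m=(C[...,2]>.092)&(C[...,2]<.11);m[:,:205]=0;m[:,355:]=0;m[285:]=0
K=C[m];print("knob mean",K.mean(0),(K.min(0)+K.max(0))/2)
v=P["knob"][:2]-ax;k0=np.arctan2(v[1],v[0])
for n,p in P.items():
    v=p[:2]-ax;a=np.arctan2(v[1],v[0]);print(n,p.round(4),"r",np.hypot(*v).round(4),"ang",((a-k0+np.pi)%(2*np.pi)-np.pi).round(3),a)
yaw=np.degrees(k0)-90
print(yaw);print(goal([*P["knob"][:2],.15],yaw))
E
```

```text
knob mean [0.52283769 0.12300191 0.09986181] [0.52336076 0.12392543 0.1001566 ]
knob [0.5224 0.122  0.1   ] r 0.1248 ang 0.0 2.9336850289452174
next [0.5247 0.0614 0.04  ] r 0.1247 ang 0.491 -2.858983642812561
prev [0.5836 0.2045 0.04  ] r 0.1243 ang -0.851 2.0829266290826474
nn [ 0.5816 -0.0109  0.04  ] r 0.1242 ang 1.248 -2.101463704555503
78.08777057927571
(array([-0.4557, -0.2911,  0.0543]), array([-0.1 , -0.02, -6.81]))
```

```bash
python3 -m crank '{"angular":[[0,0,-6.8],[0,0,-6.8],[0,0,-6.8],[0,0,-6.8],[0,0,-6.8],[0,0,-6.8],[0,0,-6.8],[0,0,-6.8],[0,0,-6.8],[0,0,-6.8],[0,0,-6.8],[0,0,-6.8],[0,0,-6.8],[0,0,-6.8],[0,0,-6.8],[0,0,-6.8],[0,0,-6.8],[0,0,-6.8]],"travel":[[-0.456,-0.291,0.054],[-0.456,-0.291,0.054],[-0.456,-0.291,0.054],[-0.456,-0.291,0.054],[-0.456,-0.291,0.054],[-0.456,-0.291,0.054],[-0.456,-0.291,0.054],[-0.456,-0.291,0.054],[-0.456,-0.291,0.054],[-0.456,-0.291,0.054],[-0.456,-0.291,0.054],[-0.456,-0.291,0.054],[-0.456,-0.291,0.054],[-0.456,-0.291,0.054],[-0.456,-0.291,0.054],[-0.456,-0.291,0.054],[-0.456,-0.291,0.054],[-0.456,-0.291,0.054]],"hand":[0.6,0.6,0.6,0.6,0.6,0.6,0.6,0.6,0.6,0.6,0.6,0.6,0.6,0.6,0.6,0.6,0.6,0.6]}' 20
python3 - <<'E'
from h import *
o=brief();d=cap("scene");i=d["pixels"][200:340,260:450,::-1]
cv2.imwrite("pics/s1.png",cv2.resize(i,None,fx=4,fy=4,interpolation=cv2.INTER_CUBIC))
print(goal([.5225,.1225,.071],77.5))
# knob from the scene camera, earlier picture
d=dict(np.load("scene0.npz"));C=cloud(d);v=C-np.array([.522,.122,.089]);m=(np.hypot(v[...,0],v[...,1])<.03)&(abs(v[...,2])<.016);print(C[m].mean(0),C[m].min(0),C[m].max(0),m.sum())
E
```

```text
time_s: 1.6
eef_pos: [0.522, 0.1239, 0.1508]
eef_rot: [-0.0, 0.103, 0.995, 0.0]
wrist_force: [-0.8, -0.2, -0.8]
width: 0.0513
gripper_force: 0.0
t 1.6 p [0.522  0.1239 0.1508] F [-0.8 -0.2 -0.8] w 0.0513 g 0.0 Yaw 78.2
(array([-0.0006, -0.0014,  0.0799]), array([ 0.01, -0.01,  0.71]))
[0.52962643 0.12501485 0.09216337] [0.51540804 0.11037044 0.07302833] [0.53761036 0.13505092 0.10117433] 133
```

View pics/s1.png

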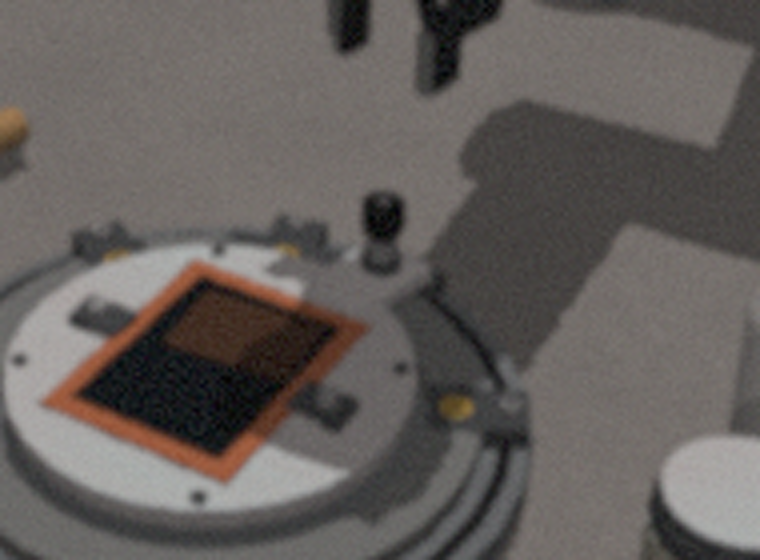

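The fingers hang above and straddle the knob (fingertips at crop (350,50) and (440,90), knob at (383,215)). Next is the descent.

```bash
python3 -m crank '{"angular":[[0,0,0],[0,0,0],[0,0,0],[0,0,0],[0,0,0],[0,0,0]],"travel":[[-0.0006,-0.0014,0.02],[-0.0006,-0.0014,0.045],[-0.0006,-0.0014,0.065],[-0.0006,-0.0014,0.078],[-0.0006,-0.0014,0.078],[-0.0006,-0.0014,0.078]],"hand":[0.6,0.6,0.6,0.6,0.6,0.6]}' 20
python3 -m crank '{"angular":[[0,0,0],[0,0,0],[0,0,0],[0,0,0],[0,0,0],[0,0,0],[0,0,0],[0,0,0]],"travel":[[0,0,0],[0,0,0],[0,0,0],[0,0,0],[0,0,0],[0,0,0],[0,0,0],[0,0,0]],"hand":[0.4,0.32,0.3,0.29,0.28,0.27,0.26,0.25]}' 30
python3 -c "
from h import *
brief()"
```

```text
time_s: 2.15
eef_pos: [0.5222, 0.1219, 0.0725]
eef_rot: [-0.001, 0.103, 0.995, -0.0]
wrist_force: [0.2, 0.2, -0.6]
width: 0.0515
gripper_force: 0.0
time_s: 2.82
eef_pos: [0.5239, 0.1214, 0.0733]
eef_rot: [0.001, 0.104, 0.995, 0.0]
wrist_force: [-0.1, 0.7, 3.9]
width: 0.0215
gripper_force: 2.2
t 2.82 p [0.5239 0.1214 0.0733] F [-0.1  0.7  3.9] w 0.0215 g 2.2 Yaw 78.1
```

```bash

python3 - <<'E'
from h import *
d=cap("scene");i=d["pixels"][205:295,300:420,::-1]
cv2.imwrite("pics/s2.png",cv2.resize(i,None,fx=6,fy=6,interpolation=cv2.INTER_CUBIC))
brief()
E
```

```text
t 2.87 p [0.5239 0.1214 0.0733] F [-0.6  0.7  3.9] w 0.0213 g 2.5 Yaw 78.1
```

View pics/s2.png

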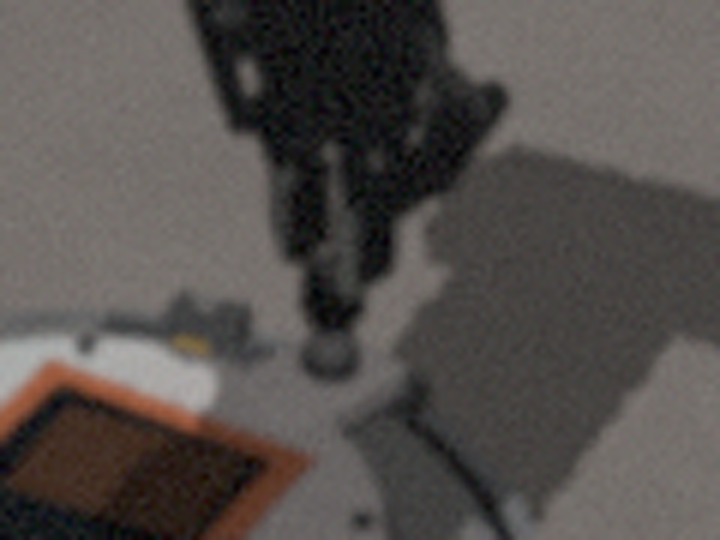

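The fingers show at about (295,250) and (375,265), and the dark knob at (335,290) looks lower than the tips. I'll check that with depth.

```bash

python3 - <<'E'
from h import *
for n in("scene","top"):
    d=cap(n);C=cloud(d);o=env.get_obs()
    L=rot(o).inv().apply((C.reshape(-1,3)-o["eef_pos"])).reshape(C.shape)
    m=(abs(L[...,0])<.03)&(abs(L[...,1])<.035)&(L[...,2]<.01)&(L[...,2]>-.06)
    if n=="top": print(m.sum());continue
    v,u=np.nonzero(m);print(u.min(),u.max(),v.min(),v.max())
    for r in range(v.min(),v.max()+1,2):
        print(r,[(c,*(L[r,c]*1000).round().astype(int)) for c in range(u.min(),u.max()+1,3) if m[r,c]])
    np.savez("s2.npz",**d)
E
```

```text
345 365 233 267
233 [(354, np.int64(8), np.int64(-12), np.int64(-60))]
235 [(345, np.int64(-8), np.int64(-23), np.int64(-56)), (351, np.int64(0), np.int64(-13), np.int64(-57)), (354, np.int64(7), np.int64(-11), np.int64(-55))]
237 [(345, np.int64(-9), np.int64(-22), np.int64(-52)), (351, np.int64(-1), np.int64(-12), np.int64(-54)), (354, np.int64(9), np.int64(-12), np.int64(-49))]
239 [(345, np.int64(-8), np.int64(-23), np.int64(-47)), (348, np.int64(-8), np.int64(-14), np.int64(-51)), (351, np.int64(-1), np.int64(-12), np.int64(-48)), (354, np.int64(7), np.int64(-11), np.int64(-45))]
241 [(345, np.int64(-5), np.int64(-25), np.int64(-39)), (348, np.int64(-11), np.int64(-11), np.int64(-48)), (351, np.int64(-1), np.int64(-11), np.int64(-44)), (354, np.int64(10), np.int64(-13), np.int64(-38))]
243 [(345, np.int64(-6), np.int64(-24), np.int64(-35)), (348, np.int64(-10), np.int64(-12), np.int64(-43)), (351, np.int64(-2), np.int64(-10), np.int64(-40)), (354, np.int64(9), np.int64(-12), np.int64(-34)), (357, np.int64(-11), np.int64(14), np.int64(-56)), (360, np.int64(-9), np.int64(21), np.i
[... 1606 characters left out ...]
 np.int64(-13), np.int64(1), np.int64(-15)), (354, np.int64(-11), np.int64(7), np.int64(-17)), (357, np.int64(-3), np.int64(9), np.int64(-14)), (360, np.int64(7), np.int64(8), np.int64(-8))]
259 [(351, np.int64(-8), np.int64(-4), np.int64(-4)), (354, np.int64(-9), np.int64(6), np.int64(-10)), (357, np.int64(-4), np.int64(10), np.int64(-9))]
261 [(351, np.int64(-7), np.int64(-4), np.int64(2)), (354, np.int64(-8), np.int64(5), np.int64(-4)), (357, np.int64(-1), np.int64(7), np.int64(-1))]
263 [(351, np.int64(-7), np.int64(-4), np.int64(8)), (354, np.int64(-6), np.int64(4), np.int64(4)), (357, np.int64(-1), np.int64(7), np.int64(4))]
265 [(354, np.int64(-5), np.int64(3), np.int64(10))]
267 []
1
```

```bash
python3 -m crank '{"angular":[[0,0,0],[0,0,0],[0,0,0],[0,0,0],[0,0,0],[0,0,0]],"travel":[[0,0,0],[0,0,0],[0,0,0],[0,0,0],[0,0,0],[0,0,0]],"hand":[0.6,0.6,0.6,0.6,0.6,0.6]}'
python3 - <<'E'
from h import *
o=brief()
d=cap("scene");C=cloud(d)
L=rot(o).inv().apply((C.reshape(-1,3)-o["eef_pos"])).reshape(C.shape)
m=(abs(L[...,0])<.016)&(L[...,1]<.06)&(L[...,1]>-.06)&(abs(L[...,1])>.014)&(L[...,2]<.004)&(L[...,2]>-.08)
v,u=np.nonzero(m)
for s in(1,-1):
    q=L[m][np.sign(L[m][:,1])==s]*1000
    h=[(z,len(w:=q[(q[:,2]>=z)&(q[:,2]<z+6)]),w.mean(0).round() if len(w) else 0) for z in range(-80,4,6)];print(s,*h,sep="\n")
i=d["pixels"][205:295,300:420,::-1]
cv2.imwrite("pics/s3.png",cv2.resize(i,None,fx=6,fy=6,interpolation=cv2.INTER_CUBIC))
E
```

```text
time_s: 3.47
eef_pos: [0.5232, 0.1211, 0.0725]
eef_rot: [-0.0, 0.104, 0.995, -0.0]
wrist_force: [0.4, 0.1, -0.2]
width: 0.0512
gripper_force: 0.0
t 3.47 p [0.5232 0.1211 0.0725] F [ 0.4  0.1 -0.2] w 0.0512 g 0.0 Yaw 78.1
1
(-80, 41, array([ -8.,  40., -78.]))
(-74, 15, array([-11.,  36., -72.]))
(-68, 18, array([ -9.,  34., -65.]))
(-62, 24, array([ -6.,  34., -59.]))
(-56, 26, array([ -6.,  35., -53.]))
(-50, 26, array([ -6.,  34., -47.]))
(-44, 25, array([ -6.,  34., -41.]))
(-38, 12, array([ -9.,  32., -35.]))
(-32, 3, array([ -4.,  32., -31.]))
(-26, 0, 0)
(-20, 0, 0)
(-14, 0, 0)
(-8, 0, 0)
(-2, 0, 0)
-1
(-80, 40, array([ -6., -35., -77.]))
(-74, 26, array([ -4., -31., -71.]))
(-68, 27, array([ -3., -28., -65.]))
(-62, 25, array([ -4., -28., -59.]))
(-56, 25, array([ -5., -28., -53.]))
(-50, 22, array([ -4., -28., -47.]))
(-44, 23, array([ -4., -29., -41.]))
(-38, 20, array([ -3., -27., -35.]))
(-32, 8, array([ -3., -27., -30.]))
(-26, 0, 0)
(-20, 0, 0)
(-14, 0, 0)
(-8, 0, 0)
(-2, 0, 0)
```

View pics/s3.png

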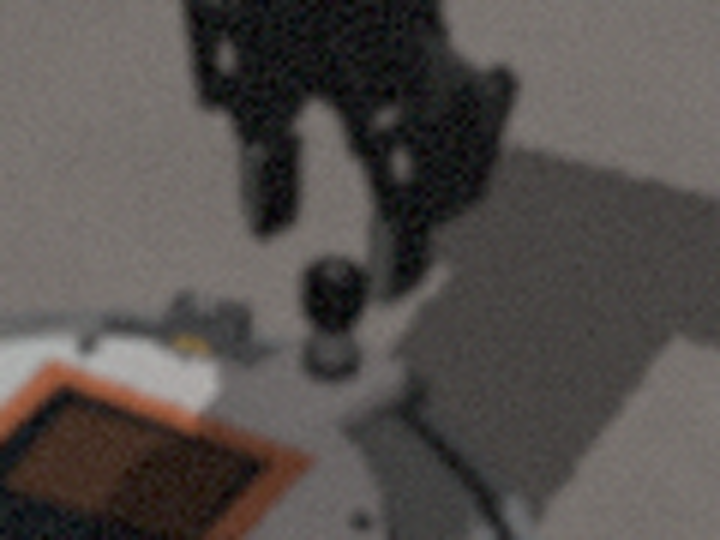

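The picture shows the fingertips at (265,235) and (400,300). Their midpoint is level with the knob's top at (335,268), so the real tips sit about 28 mm behind the reported TCP. The earlier close only touched the knob's top lightly. I'll go 22 mm lower.

```bash
python3 -m crank '{"angular":[[0,0,0],[0,0,0],[0,0,0],[0,0,0],[0,0,0]],"travel":[[0,0,0.006],[0,0,0.013],[0,0,0.02],[0,0,0.022],[0,0,0.022]],"hand":[0.6,0.6,0.6,0.6,0.6]}' 20
python3 -m crank '{"angular":[[0,0,0],[0,0,0],[0,0,0],[0,0,0],[0,0,0],[0,0,0],[0,0,0],[0,0,0]],"travel":[[0,0,0],[0,0,0],[0,0,0],[0,0,0],[0,0,0],[0,0,0],[0,0,0],[0,0,0]],"hand":[0.4,0.34,0.32,0.31,0.30,0.29,0.28,0.27]}' 30
python3 -c "
from h import *
brief()"
```

```text
time_s: 3.93
eef_pos: [0.5221, 0.121, 0.0494]
eef_rot: [-0.001, 0.104, 0.995, -0.0]
wrist_force: [-0.2, 0.3, 0.5]
width: 0.051
gripper_force: 0.0
time_s: 4.6
eef_pos: [0.5237, 0.1216, 0.0511]
eef_rot: [0.0, 0.104, 0.995, 0.001]
wrist_force: [-0.1, 2.3, 1.8]
width: 0.0235
gripper_force: 14.7
t 4.6 p [0.5237 0.1216 0.0511] F [-0.1  2.3  1.8] w 0.0235 g 14.7 Yaw 78.1
```

```bash
python3 -m crank '{"angular":[[0,0,0],[0,0,0],[0,0,0],[0,0,0],[0,0,0],[0,0,0],[0,0,0],[0,0,0],[0,0,0]],"travel":[[0,0,0],[0,0,0],[0,0,0],[0,0,-0.002],[0,0,-0.004],[0,0,-0.006],[0,0,-0.009],[0,0,-0.0112],[0,0,-0.0112]],"hand":[0.2,0.2,0.2,0.2,0.2,0.2,0.2,0.2,0.2]}' 50
python3 - <<'E'
from h import *
o=brief()
d=cap("scene");C=cloud(d)
v=C-np.array([.5225,.122,.09]);m=(np.hypot(v[...,0],v[...,1])<.02)&(abs(v[...,2])<.035)
L=rot(o).inv().apply((C.reshape(-1,3)-o["eef_pos"])).reshape(C.shape)
i=d["pixels"][205:295,300:420,::-1]
cv2.imwrite("pics/s4.png",cv2.resize(i,None,fx=6,fy=6,interpolation=cv2.INTER_CUBIC))
# turn targets: about axis from present pose
ax=np.array([.6445,.0962,0])
for th in(.1,.2,.3,.42,.50):
    Rz=R.from_rotvec([0,0,th]);p=ax+Rz.apply(o["eef_pos"]-ax)
    print(th,goal([*p[:2],o["eef_pos"][2]],78.1+np.degrees(th),o))
E
```

```text
time_s: 5.35
eef_pos: [0.5234, 0.1206, 0.0614]
eef_rot: [-0.0, 0.104, 0.995, -0.001]
wrist_force: [4.3, 0.1, -6.0]
width: 0.0221
gripper_force: 49.4
t 5.35 p [0.5234 0.1206 0.0614] F [ 4.3  0.1 -6. ] w 0.0221 g 49.4 Yaw 78.1
0.1 (array([-0.0007, -0.0123,  0.    ]), array([-0.06, -0.01, -5.75]))
0.2 (array([-0.0027, -0.0245,  0.    ]), array([-6.000e-02, -1.000e-02, -1.148e+01]))
0.3 (array([-0.0058, -0.0365,  0.    ]), array([-6.000e-02, -1.000e-02, -1.721e+01]))
0.42 (array([-0.0112, -0.0503,  0.0001]), array([-6.000e-02, -2.000e-02, -2.409e+01]))
0.5 (array([-0.0156, -0.0591,  0.0001]), array([-6.000e-02, -2.000e-02, -2.867e+01]))
```

View pics/s4.png

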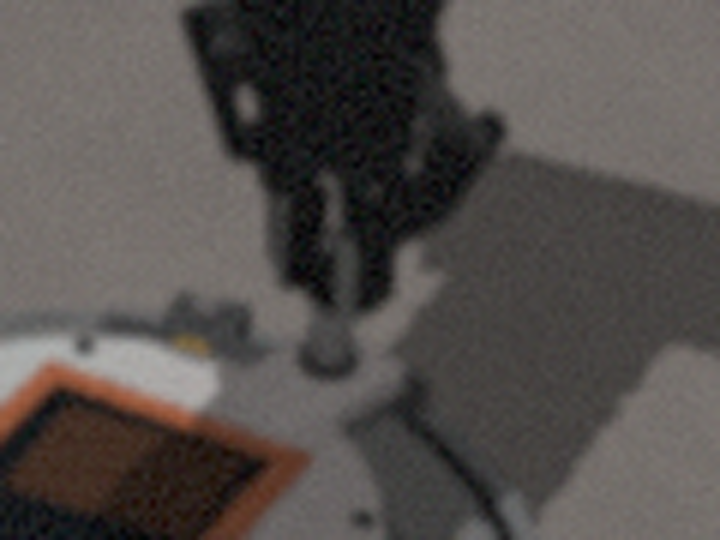

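The knob is raised: the shaft shows above the sleeve at (330,310), and the tool feels −6 N in z. I'll lift slightly more, then swing a little as a test.

```bash
python3 -m crank '{"angular":[[0,0,0],[0,0,-0.6],[0,0,-1.15],[0,0,-1.7],[0,0,-1.7]],"travel":[[0,0,-0.0007],[0,-0.0012,-0.0007],[0,-0.0025,-0.0007],[-0.0001,-0.0037,-0.0007],[-0.0001,-0.0037,-0.0007]],"hand":[0.2,0.2,0.2,0.2,0.2]}'
python3 -c "
from h import *
brief()"
```

```text
time_s: 5.82
eef_pos: [0.5227, 0.117, 0.0626]
eef_rot: [0.0, 0.089, 0.996, -0.0]
wrist_force: [4.9, 0.4, -8.3]
width: 0.0222
gripper_force: 49.4
t 5.82 p [0.5227 0.117  0.0626] F [ 4.9  0.4 -8.3] w 0.0222 g 49.4 Yaw 79.8
```

```bash
python3 -m crank '{"angular":[[0,0,-1.7],[0,0,-3.4],[0,0,-5.2],[0,0,-6.9],[0,0,-8.6],[0,0,-10.3],[0,0,-12],[0,0,-13.8],[0,0,-15.5],[0,0,-17.2],[0,0,-18.9],[0,0,-20.6],[0,0,-21.8],[0,0,-22.3],[0,0,-22.3],[0,0,-22.3]],"travel":[[-0.0001,-0.0037,0],[-0.0002,-0.0074,0],[-0.0005,-0.0111,0],[-0.0009,-0.0148,0],[-0.0014,-0.0185,0],[-0.002,-0.0222,0],[-0.0027,-0.0258,0],[-0.0036,-0.0295,0],[-0.0045,-0.0331,0],[-0.0055,-0.0366,0],[-0.0067,-0.0402,0],[-0.0079,-0.0437,0],[-0.0088,-0.046,0],[-0.0093,-0.0471,0],[-0.0093,-0.0471,0],[-0.0093,-0.0471,0]],"hand":[0.2,0.2,0.2,0.2,0.2,0.2,0.2,0.2,0.2,0.2,0.2,0.2,0.2,0.2,0.2,0.2]}'
python3 -c "
from h import *
o=brief();v=o['eef_pos'][:2]-[.6445,.0962];print(np.hypot(*v),np.arctan2(*v[::-1])%6.283-2.9445)"
```

```text
time_s: 7.15
eef_pos: [0.5236, 0.0696, 0.0627]
eef_rot: [0.0, -0.105, 0.994, 0.0]
wrist_force: [4.1, 0.4, -7.4]
width: 0.0218
gripper_force: 49.5
t 7.15 p [0.5236 0.0696 0.0627] F [ 4.1  0.4 -7.4] w 0.0218 g 49.5 Yaw 102.1
0.12377516655560844 0.41347548480504104
```

```bash
python3 -m crank '{"angular":[[0,0,0],[0,0,0],[0,0,0],[0,0,0],[0,0,0],[0,0,0],[0,0,0],[0,0,0],[0,0,0],[0,0,0],[0,0,0],[0,0,0]],"travel":[[0,0,0.001],[0,0,0.002],[0,0,0.0027],[0,0,0.0027],[0,0,0.0027],[0,0,0.0027],[0,0,0.0027],[0,0,0.0027],[0,0,0.004],[0,0,0.006],[0,0,0.008],[0,0,0.008]],"hand":[0.2,0.2,0.2,0.2,0.26,0.29,0.31,0.33,0.33,0.33,0.33,0.33]}' 20
python3 - <<'E'
from h import *
o=brief()
d=cap("scene");i=d["pixels"][205:295,290:410,::-1]
cv2.imwrite("pics/s5.png",cv2.resize(i,None,fx=6,fy=6,interpolation=cv2.INTER_CUBIC))
E
```

```text
time_s: 8.15
eef_pos: [0.5229, 0.0695, 0.0541]
eef_rot: [-0.001, -0.105, 0.994, 0.0]
wrist_force: [-0.1, 0.5, -0.4]
width: 0.0287
gripper_force: 0.0
t 8.15 p [0.5229 0.0695 0.0541] F [-0.1  0.5 -0.4] w 0.0287 g 0.0 Yaw 102.1
```

View pics/s5.png

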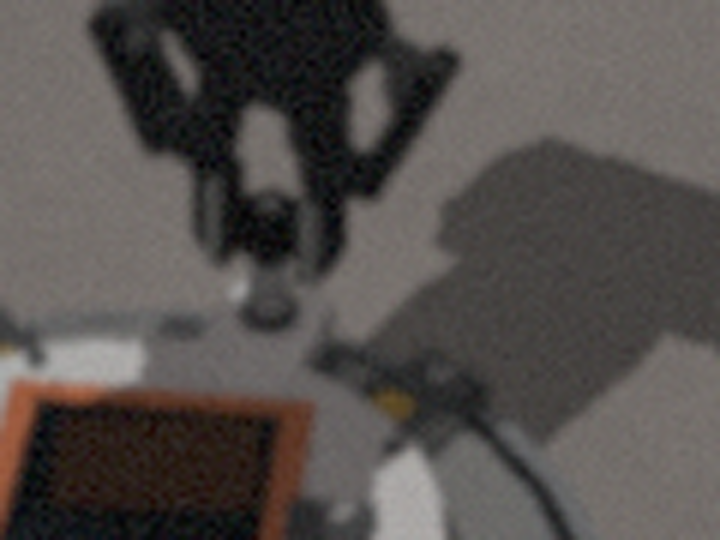

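The fingers are loose on both sides of the raised knob at (268,225), which rides on the track. I'll sweep gently with the trailing finger.

```bash
python3 -m crank '{"angular":[[0,0,-0.6],[0,0,-1.2],[0,0,-1.8],[0,0,-2.3],[0,0,-2.9]],"travel":[[0,-0.0013,0],[0,-0.0026,0],[-0.0001,-0.0039,0],[-0.0001,-0.0052,0],[-0.0002,-0.0065,0]],"hand":[0.33,0.33,0.33,0.33,0.33]}'
python3 -c "
from h import *
o=brief();v=o['eef_pos'][:2]-[.6445,.0962];print(np.arctan2(*v[::-1])%6.283-2.9428)"
```

```text
time_s: 8.62
eef_pos: [0.5247, 0.0642, 0.0545]
eef_rot: [-0.0, -0.131, 0.991, 0.001]
wrist_force: [-0.2, 4.9, -1.2]
width: 0.0284
gripper_force: 2.3
t 8.62 p [0.5247 0.0642 0.0545] F [-0.2  4.9 -1.2] w 0.0284 g 2.3 Yaw 105.1
0.4595876801961709
```

```bash
python3 -m crank '{"angular":[[0,0,-0.6],[0,0,-1.2],[0,0,-1.8]],"travel":[[0,-0.0013,0],[0,-0.0026,0],[-0.0001,-0.0039,0]],"hand":[0.33,0.33,0.33]}'
```

```text
time_s: 8.87
eef_pos: [0.5259, 0.0588, 0.0544]
eef_rot: [-0.0, -0.146, 0.989, -0.001]
wrist_force: [-0.6, 1.1, 0.3]
width: 0.0283
gripper_force: 0.3
```

```bash
python3 -m crank '{"angular":[[0,0,-0.6],[0,0,-0.9]],"travel":[[0,-0.0013,0],[0,-0.002,0]],"hand":[0.33,0.33]}'
```

```text
time_s: 9.03
eef_pos: [0.5265, 0.0575, 0.0545]
eef_rot: [-0.0, -0.154, 0.988, 0.0]
wrist_force: [-1.6, 4.1, -1.2]
width: 0.0284
gripper_force: 2.0
```

```bash
python3 -m crank '{"angular":[[0,0,-0.3],[0,0,-0.6]],"travel":[[0,-0.0007,0],[0,-0.0014,0]],"hand":[0.33,0.33]}'
```

```text
time_s: 9.2
eef_pos: [0.5268, 0.0573, 0.0546]
eef_rot: [-0.0, -0.159, 0.987, 0.001]
wrist_force: [-1.9, 6.7, 0.6]
width: 0.0281
gripper_force: 3.6
```

```bash
python3 -m crank '{"angular":[[0,0,-0.3],[0,0,-0.6]],"travel":[[0,-0.0007,0],[0,-0.0014,0]],"hand":[0.33,0.33]}'
```

```text
time_s: 9.37
eef_pos: [0.5269, 0.0571, 0.0545]
eef_rot: [-0.0, -0.165, 0.986, 0.003]
wrist_force: [-2.9, 10.6, 0.6]
width: 0.0282
gripper_force: 5.0
```

```bash
python3 -m crank '{"angular":[[0,0,-0.3],[0,0,-0.4]],"travel":[[0,-0.0007,0],[0,-0.001,0]],"hand":[0.33,0.33]}'
python3 - <<'E'
from h import *
o=brief()
d=cap("scene");np.savez("s6.npz",**d);i=d["pixels"][205:295,290:410,::-1]
cv2.imwrite("pics/s6.png",cv2.resize(i,None,fx=6,fy=6,interpolation=cv2.INTER_CUBIC))
E
```

```text
time_s: 9.53
eef_pos: [0.527, 0.057, 0.0545]
eef_rot: [-0.0, -0.168, 0.986, 0.004]
wrist_force: [-2.9, 12.6, 2.1]
width: 0.0279
gripper_force: 5.8
t 9.53 p [0.527  0.057  0.0545] F [-2.9 12.6  2.1] w 0.0279 g 5.8 Yaw 109.4
```

View pics/s6.png

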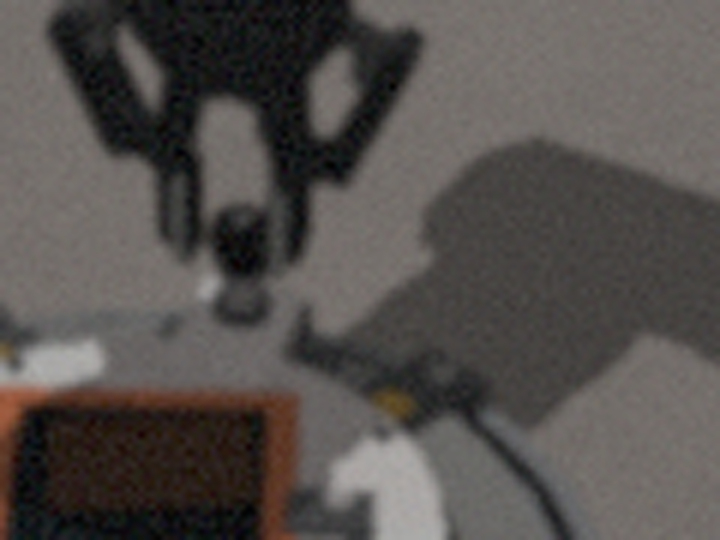

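The knob at (240,240) now sits low on its sleeve, with the collar at (240,308), as it did when home. I'll back the finger off and measure the height.

```bash
python3 -m crank '{"angular":[[0,0,0.5],[0,0,1],[0,0,1.5],[0,0,2],[0,0,2],[0,0,2]],"travel":[[0,0.0013,0],[0,0.0026,0],[0,0.0039,0],[0,0.005,0],[0,0.005,0],[0,0.005,0]],"hand":[0.33,0.33,0.36,0.4,0.45,0.5]}'
python3 - <<'E'
from h import *
o=brief();ax=np.array([.6445,.0962])
def knobz(d,th):
    C=cloud(d);a=2.9337-.011+th+0*1;c=ax+.125*np.array([np.cos(a),np.sin(a)])
    m=(np.hypot(*(C[...,:2]-c).transpose(2,0,1))<.016)&(C[...,2]>.07)&(C[...,2]<.118)&(d["pixels"].max(-1)<60)
    z=C[m];return m.sum(),z.mean(0).round(4),np.percentile(z[:,2],[5,50,90,97]).round(4)
print("home ref",knobz(dict(np.load("scene0.npz")),0),knobz(dict(np.load("top0.npz")),0))
print("now",knobz(cap("scene"),.5),knobz(cap("top"),.5))
E
```

```text
time_s: 10.08
eef_pos: [0.5267, 0.0581, 0.0548]
eef_rot: [0.0, -0.15, 0.989, -0.0]
wrist_force: [0.4, 0.3, -0.8]
width: 0.043
gripper_force: 0.0
t 10.08 p [0.5267 0.0581 0.0548] F [ 0.4  0.3 -0.8] w 0.043 g 0.0 Yaw 107.3
home ref (np.int64(94), array([0.531 , 0.1263, 0.0924]), array([0.0818, 0.0934, 0.0992, 0.1003])) (np.int64(75), array([0.522 , 0.1226, 0.0991]), array([0.0937, 0.0997, 0.1022, 0.1027]))<stdin>:6: RuntimeWarning: Mean of empty slice.
  ret = um.true_divide(
Traceback (most recent call last):
IndexError: index -1 is out of bounds for axis 0 with size 0
```

```bash
python3 -m crank '{"angular":[[0,0,0],[0,0,0],[0,0,0],[0,0,0],[0,0,0],[0,0,0],[0,0,0],[0,0,0],[0,0,0],[0,0,0],[0,0,0],[0,0,0],[0,0,0],[0,0,0],[0,0,0]],"travel":[[0,0,0],[0,0,0],[0,0,-0.01],[0,0,-0.03],[0,0,-0.06],[0,0,-0.1],[0,0,-0.13],[0,0.03,-0.13],[0,0.07,-0.13],[0,0.11,-0.13],[0,0.15,-0.13],[0,0.18,-0.13],[0,0.2,-0.13],[0,0.2,-0.13],[0,0.2,-0.13]],"hand":[0.6,0.6,0.6,0.6,0.6,0.6,0.6,0.6,0.6,0.6,0.6,0.6,0.6,0.6,0.6]}'
python3 - <<'E'
from h import *
o=brief();ax=np.array([.6445,.0962])
def knobz(d,th):
    C=cloud(d);a=2.9337-.011+th;c=ax+.125*np.array([np.cos(a),np.sin(a)])
    m=(np.hypot(*(C[...,:2]-c).transpose(2,0,1))<.018)&(C[...,2]>.075)&(C[...,2]<.118)
    z=C[m];return m.sum(),z.mean(0).round(4),np.percentile(z[:,2],[5,50,90,97]).round(4)
D={n:cap(n) for n in("scene","top")}
print("ref",[knobz(dict(np.load(n+"0.npz")),0) for n in D])
print("now",[knobz(D[n],.5) for n in D])
cv2.imwrite("pics/e1.png",np.hstack([cv2.resize(D["top"]["pixels"][130:290,140:440,::-1],(480,256)),cv2.resize(D["scene"]["pixels"][215:315,200:400,::-1],None,fx=1.6,fy=2.56)]))
E
```

```text
time_s: 11.43
eef_pos: [0.4666, 0.2503, 0.1853]
eef_rot: [0.0, -0.151, 0.988, -0.0]
wrist_force: [0.5, -0.3, 0.0]
width: 0.0516
gripper_force: 0.0
t 11.43 p [0.4666 0.2503 0.1853] F [ 0.5 -0.3  0. ] w 0.0516 g 0.0 Yaw 107.4
ref [(np.int64(129), array([0.5297, 0.125 , 0.0927]), array([0.0796, 0.0946, 0.1   , 0.1008])), (np.int64(91), array([0.5225, 0.1228, 0.0994]), array([0.0951, 0.0999, 0.1025, 0.1029]))]
now [(np.int64(128), array([0.5316, 0.0627, 0.0925]), array([0.0786, 0.0943, 0.1002, 0.1012])), (np.int64(89), array([0.5246, 0.0601, 0.0991]), array([0.0949, 0.0995, 0.1026, 0.1038]))]
```

View pics/e1.png

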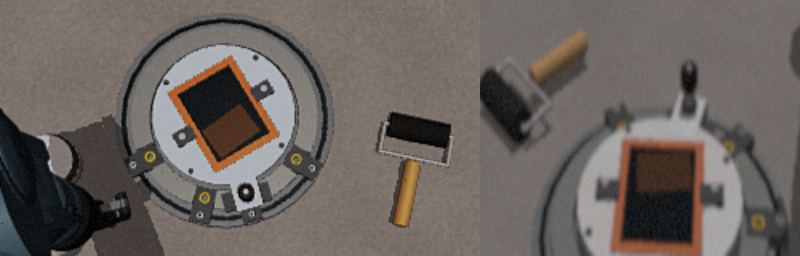

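The knob sits over the next stop (left view, (246,192)) at the same height as when it was home, to within about 0.3 mm. The brayer hasn't moved and the robot is clear, so I'll hand it in.

```bash
python3 -c "
from workcell import env
print(env.finish_job())"
```

```text
the job is handed in; nothing more can be done
None
```

The turntable is one stop on anticlockwise (about 0.50 rad), with the knob at its original home height to within about 0.3 mm; the knob is released, the arm is clear, and I handed the job in at about 11.5 s (no verdict came back).

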